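# Shut and hook the instrument case

## Task

The tweezers lie over the end wall of the open instrument case and would keep it from shutting: push their protruding end inward with the fingertips until they drop flat inside, then flip the lid over by pushing it until it is fully shut, and last push the brass hook down until it is seated so that the case is fastened. Only push: do not pick up the tweezers or the case, leave the case where it stands, and leave the other things on the desk alone.

Things in the scene. Friction and masses are not known exactly. Their poses are not given: they have to be found in the camera images.
- case: Polished brown wooden instrument case with brass corners, loose on the desk, about 0.55 to 0.9 kg. Lower half 82 x 176 x 22 mm, walls 5 mm, inner floor 9 mm above the desk. Origin: centre of the underside; x to the hinged long side (away from the robot at yaw 0), y along the case, z up. Shut, the lid's top is at z 33; its front face is x = -41 mm.
- case_lid (a joint): Lid hinge along the far long edge (case x = +42, z = 22 mm). 0 = shut, about 1.83 = fully open, leaning back past upright. The lid reaches 83 mm from the hinge and is 11 mm thick. Damped and stiff: it stays where left when steep and only sinks slowly when low, so push it all the way down; 1 to 2 N at a gentle pace.
- case_hook (a joint): Flat brass swing hook, 2 mm thick, on the lid's front face; it turns in that plane about a pivot at case y = -20, z = 28 mm (lid shut). 0 = seated on its stud (arm points to +y, 20 degrees downward); -1.75 = swung right up. At the start it is up: with the lid open it then sticks out behind the lid's back near case y = -15, so push the lid elsewhere. Stays where left; under 1 N turns it.
- hook_knob: Small brass finger knob on the hook's arm, 24 mm from the pivot, 7.5 mm thick. Origin: its root on the hook plate (case x = -44 mm); it stands out 10 mm toward case -x, in front of the lid. Lid shut: with the hook up it is 20 to 24 mm above the pivot; with the hook seated it is at case y = 3, z = 20 mm.
- tweezers_butt (a point): Middle of the blunt joined end of the steel tweezers (127 x 12 x 10 mm, about 20 g), 1.5 mm short of its end face. At the start this end sticks out about 30 mm over the case's end wall at case -y, resting on that wall's top (22 mm high), about 31 mm above the desk; in the case it lies about 14 mm above the desk.
- tweezers_tips (a point): Middle of the other, pointed end of the tweezers, 124 mm from the butt; at the start it rests on the case's inner floor. The case's inside is 72 x 166 mm, so the tweezers fit lying lengthwise once the butt has slid inward off the wall.
- erlenmeyer: Small corked conical flask, 61 mm wide, 97 mm tall, to the right; bystander. Origin under its middle.
- beaker: Glass beaker of cotton rolls, 70 mm wide, 84 mm tall, behind; bystander. Origin under its middle.
- amber_flask: Amber long-necked flask, 58 mm wide, 176 mm tall, back left; bystander. Origin under its middle.
- dropper: Brown dropper bottle, 33 mm wide, 100 mm tall, behind; bystander. Origin under its middle.
- jar_ochre: Small white-capped jar of ochre, 36 mm wide, 51 mm tall, behind; bystander. Origin under its middle.
- mortar: White porcelain mortar, 70 mm wide, 44 mm tall, back right; bystander. Origin under its middle.
- loupe: Black eye loupe, 37 mm wide, 29 mm tall, near edge; bystander. Origin under its middle.
- pocket_balance: Black pocket balance with clear cover, 135 x 82 x 33 mm, left; bystander. Origin under its middle.
- brass_weight0: Brass weight, 22 mm wide, 26 mm tall, left; bystander. Origin under its middle.
- brass_weight1: Brass weight, 18 mm wide, 21 mm tall, left; bystander. Origin under its middle.
- petri_dish: Covered glass petri dish, 74 mm wide, 15 mm tall, near left; bystander. Origin under its middle.

How it is judged:
By the outcome, as a careful person would: the job done as asked, in the order asked, and still so for the second after the job is handed in, with the robot touching nothing.
It also fails if it takes over 51 s, if anything falls off the work surface, if the arm or the gripper's body presses on something with over 40 N, if the wrist force passes 120 N, or if a joint passes its speed limit or range.

## Robot

A 7-joint arm with a two-finger parallel gripper is mounted at the origin on a cart in front of the work surface, level with it; the furniture and walls round the work are solid. World frame = base frame: x ahead of the robot, y to its left, z up, the work surface at z = 0. Lengths are in m, angles in degrees, forces in N, time in s.
With the tool pointing down it reaches from about 0.4 to 0.9 m from the base axis. Payload 5.5 kg.
Tool frame: the origin (TCP) lies at the very end of the fingers, on their centre line; the grasp point (between the pads) lies 19 mm behind it; z points along the fingers, y is the line along which they close (so a half turn about z gives the same grasp; the last joint's range is limited). The gripper opens to 85 mm and grips with 20 to 120 N. Pads are 22 mm wide; open, the fingers measure 114 mm over their backs; the gripper's body (76 mm by 85 mm) begins 54 mm behind the grasp point. The pads swing forward as they close: fully open they stand 13 mm farther back than shut.
Start: joints at [-49.664, 28.699, -24.465, 88.831, 12.651, 65.22, -12.049], TCP at [0.277, 0.588, 0.231] pointing down, gripper open.
Joint ranges: [-164.97, 164.97], [-17.58, 116.51], [-87.97, 89.64], [11.32, 138.91], [-80.73, 260.73], [10.89, 115.49], [-147.41, 147.41]. Speed limits (degrees/s): [147.25, 147.25, 180, 180, 180, 180, 180].

## Interface

Orientations are given as a 3x3 rotation matrix whose columns are the frame's x, y, z axes.
In Python, from workcell import telemetry, viewer, ticket, spot_in, masks_of gives the robot as it stands. The module is installed in compiled form; this text tells all that it offers.
- The arm moves only by the tool step_arm, never from a script. Its argument "deltas" is a list of rows, each an object with "slide": the shift along the world's x, y, z in units of 0.5 m (1.0 is 0.5 m), a list of three; "dr": the turn, a rotation vector about the world's x, y, z in units of pi rad (1.0 is pi rad), a list of three. A call has 1 to 12 rows; each row is the pose to reach, as a shift and turn from the pose commanded when the call began, turning the shorter way round; what a row does not reach only later rows make up. A row lasts 1/12 s, in which the tool goes at most 41.7 mm and 7.16 degrees, less where a joint would pass 70% of its speed; a pose out of reach is approached as far as the arm can. A call with a number of a shift or a turn outside -1 to 1 is refused whole. A call with a gripper value outside its range is refused whole. "claw" is the closure, from 0 (fully open) to 1 (shut), set as the call begins (left out, the last holds). The fingers move at their own pace and stop on an object; "squeeze" is the grip in N (left out, the last holds). Time passes only in rows, so rows that repeat a pose let the fingers close. It gives the time, the measured TCP pose, the force, the opening and the grip force at its end, in the units of the state.
- telemetry.read_state(): the state, without advancing time (a new reading comes with each control period).
- viewer.camera(name): name is "scene" or "top" or "wrist"; returns the picture (480x640x3 uint8, blue, green, red); there is no depth.
- viewer.camera_info(name): a dict with "vfov" (degrees; the focal length in pixels is half the picture's height over the tangent of half this angle, whatever the lens; pixels are square), "cx", "cy" (the principal point, pixels), "pose" (4x4, takes a point from camera to world coordinates); the wrist camera has in their place "tool_from_camera" (4x4, takes a point from camera to tool coordinates, whose origin is the TCP and whose axes are the flange's). Camera axes: x right, y up, looking along -z (the intrinsics and any distortion apply to the point x, -y, -z); pixel columns grow to the right and rows downward; lengths in m; the calibration is good to about 2 mm. A picture is of the moment at which its call begins: read the wrist's pose just before it. camera_info takes no time and is no camera call.
- ticket.finish_job(): hands the job in; it is judged then, once.
Trained networks look in the newest picture that a camera, given by its name, has taken for a name from the list of things; names that differ only in an ending like _2 or _b are one class to them, and where a whole thing is asked for, a point or a joint stands for the part that bears it (a point fixed in the world has none). Each returns a list of dicts, best first, with "p" (0 to 1); they miss things now and then, are a little off and sometimes report something else, mostly with a low value. They report only what shows in the picture. A call takes as long as a camera call.
- spot_in(camera, thing): "xy" ([column, row] in pixels, amid what is visible of it).
- masks_of(camera, thing): "region" (480x640 bool, what is visible of it) and "xy" ([column, row] in pixels, amid what is visible of it).
The state is a dict: "clock": time; "joint_positions": joint angles; "qd": joint speeds; "joint_efforts": joint torques, N m; "tcp_pos": TCP position; "eef_rot": TCP orientation; "ft_force": force on the tool from outside, world axes, zero at the start; "wrist_torque": the same for the moment, N m; "width": opening from 0.0 (shut) to 1.0 (fully open); "grasp_force": force on a finger pad.
Only numpy, scipy, OpenCV 4.12 (cv2) and the standard library are available. Lean on these libraries where they do the work, as an engineer would, in place of code of your own. Each camera call takes 0.05 s, during which the arm holds its last target. There are 200 camera calls.

## Working session

There is one attempt and no reset: what is moved stays moved. The work goes in short steps, Python scripts to look and compute and a tool call to move; the robot and the scene stay as the last step left them, time stands still between calls to the robot, and variables do not carry over. Pictures are saved under pics/ and viewed, at most 10 in all, crops included, and the job is handed in when it is done.

Besides the shell and the picture viewer there is one more tool, called by a JSON object that holds its "api" and its "payload", one argument or row to a line. step_arm: Moves the arm, as the interface text tells. Shifts and turns lie within -1 to 1; 1 stands for 0.5 m of shift or pi rad of turn. Its arguments: {"type":"object","properties":{"deltas":{"type":"array","items":{"type":"object","properties":{"slide":{"type":"array","items":{"type":"number","minimum":-1,"maximum":1}},"dr":{"type":"array","items":{"type":"number","minimum":-1,"maximum":1}}}}},"claw":{"type":"number"},"squeeze":{"type":"number"}},"required":["deltas"]}

```bash
mkdir -p pics
cat > h.py <<'E'
import numpy as np, cv2
from workcell import telemetry, viewer, ticket, spot_in, masks_of
def cam(name):
    i=viewer.camera_info(name)
    if 'pose' in i: T=np.array(i['pose'])
    else:
        s=telemetry.read_state(); W=np.eye(4); W[:3,:3]=s['eef_rot']; W[:3,3]=s['tcp_pos']; T=W@np.array(i['tool_from_camera'])
    f=240/np.tan(np.radians(i['vfov'])/2)
    return i,T,f
def ray(name,uv,C=None):
    i,T,f=C or cam(name)
    d=T[:3,:3]@np.array([(uv[0]-i['cx'])/f,-(uv[1]-i['cy'])/f,-1.]); return T[:3,3],d
def at_z(name,uv,z,C=None):
    o,d=ray(name,uv,C); return o+d*(z-o[2])/d[2]
def proj(name,P,C=None):
    i,T,f=C or cam(name); p=T[:3,:3].T@(np.array(P)-T[:3,3]); return np.array([i['cx']+f*p[0]/-p[2], i['cy']-f*p[1]/-p[2]])
def tri(a,b):
    A=0;y=0
    for o,d in (a,b):
        d=d/np.linalg.norm(d);M=np.eye(3)-np.outer(d,d);A=A+M;y=y+M@o
    return np.linalg.solve(A,y)
E
python3 - <<'E'
from h import *
for n in('scene','top'):
    i=viewer.camera_info(n);print({k:(np.round(v,3).tolist() if not isinstance(v,str) else v) for k,v in i.items()})
    cv2.imwrite(f'pics/{n}0.png',viewer.camera(n))
    for t in('case','case_lid','tweezers_butt','tweezers_tips','hook_knob'):
        print(n,t,[(np.round(r['xy'],1).tolist(),round(r['p'],2)) for r in spot_in(n,t)[:3]])
s=telemetry.read_state();print(s['clock'],s['tcp_pos'],s['eef_rot'])
E
```

```text
{'vfov': 45.075, 'cx': 321.762, 'cy': 236.568, 'pose': [[-0.486, 0.364, -0.794, -0.255], [-0.874, -0.22, 0.434, 0.414], [-0.017, 0.905, 0.425, 0.484], [0.0, 0.0, 0.0, 1.0]]}
scene case []
scene case_lid [([316.8, 216.9], 0.62), ([444.1, 212.5], 0.4)]
scene tweezers_butt [([359.1, 243.8], 0.89), ([247.6, 333.7], 0.26)]
scene tweezers_tips [([357.9, 243.6], 0.56)]
scene hook_knob [([375.5, 197.0], 0.27), ([273.4, 199.4], 0.17)]
{'vfov': 52.625, 'cx': 334.134, 'cy': 244.351, 'pose': [[0.006, 0.987, -0.159, 0.419], [-1.0, 0.003, -0.016, -0.056], [-0.015, 0.159, 0.987, 0.915], [0.0, 0.0, 0.0, 1.0]]}
top case [([341.0, 240.4], 0.89), ([389.1, 246.5], 0.51)]
top case_lid [([338.8, 216.9], 0.57), ([214.3, 209.3], 0.28)]
top tweezers_butt [([384.2, 249.3], 0.47)]
top tweezers_tips [([212.7, 335.5], 0.61), ([390.9, 250.3], 0.55)]
top hook_knob []
0.6 [0.27729075 0.58789963 0.23134926] [[-9.04446551e-01  4.26586961e-01  1.50139671e-05]
 [ 4.26586961e-01  9.04446548e-01  7.94756376e-05]
 [ 2.03239400e-05  7.82862290e-05 -9.99999997e-01]]
```

View pics/scene0.png

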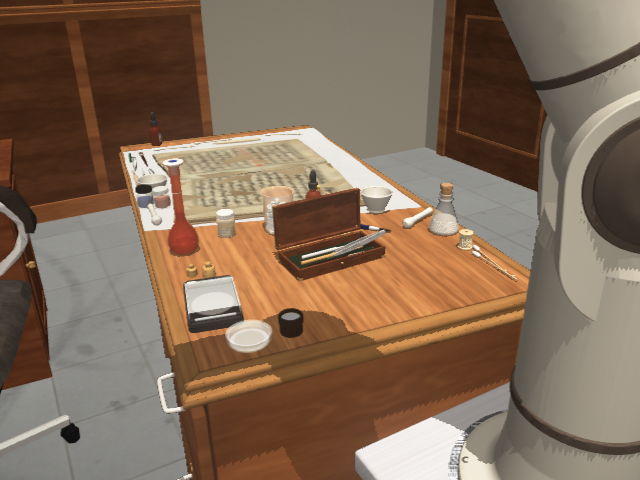

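View pics/top0.png

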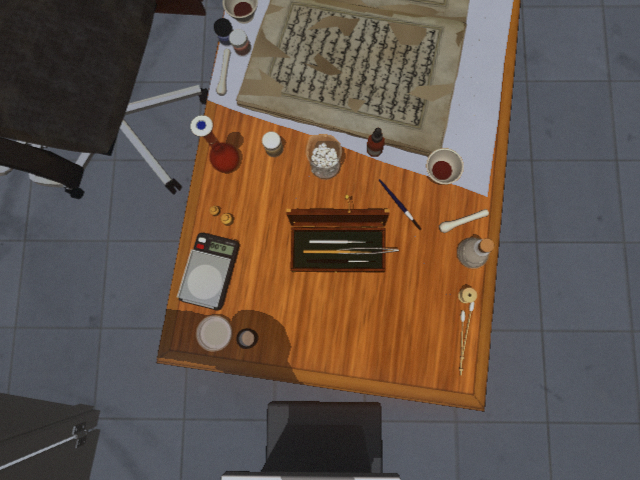

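The scene view shows the open case at the desk's centre (~330,250), with the tweezers' butt over its right end. In the top view the case spans about (292,228)–(385,272), the butt is near (398,250) and the hook sticks out at (349,198). I'll enlarge it for corners.

Run:
```python
from h import *
a=cv2.imread('pics/top0.png')[190:285,275:410]
cv2.imwrite('pics/top0c.png',cv2.resize(a,None,fx=5.9,fy=5.9,interpolation=cv2.INTER_CUBIC))
```

```text
(no output)
```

View pics/top0c.png

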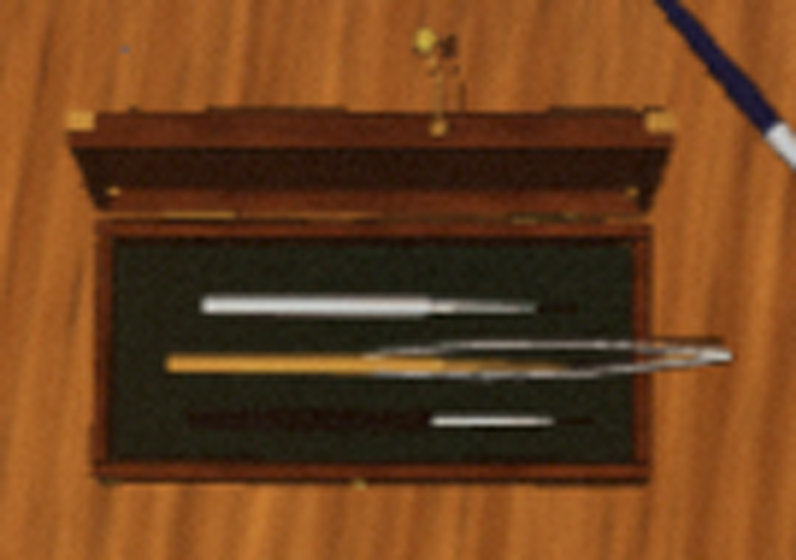

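The crop shows the case's top rim from crop (97,228) to (650,470), the butt end at (733,355), and the hook's knob at (425,40). The yaw is nearly 0.

Run:
```python
from h import *
C=cam('top')
px=lambda u,v:(275+(u+.5)/5.9-.5,190+(v+.5)/5.9-.5)
for n,u,v,z in(('FL',97,470,.022),('FR',650,470,.022),('FL0',97,482,0),('FR0',650,482,0),('BL',97,222,.022),('BR',650,222,.022),('butt',733,355,.031),('tipsguess',365,357,.012),('stud',360,484,.016),('lidTL',70,115,.1),('lidTR',674,113,.1),('knob',425,40,.11)):
    print(n,at_z('top',px(u,v),z,C).round(4))
Cs=cam('scene')
print('butt tri',tri(ray('top',px(725,355),C),ray('scene',(385,233),Cs)).round(4))
for t,z in(('erlenmeyer',.03),('loupe',.02),('mortar',.04),('dropper',.05),('beaker',.05)):
    r=spot_in('top',t); print(t,[(at_z('top',q['xy'],z,C).round(3).tolist(),round(q['p'],2)) for q in r[:1]])
```

```text
FL [0.5159 0.0384 0.022 ]
FR [ 0.5167 -0.1349  0.022 ]
FL0 [0.5144 0.0406 0.    ]
FR0 [ 0.5152 -0.1368  0.    ]
BL [0.5952 0.0399 0.022 ]
BR [ 0.5957 -0.1357  0.022 ]
butt [ 0.5518 -0.1603  0.031 ]
tipsguess [ 0.5536 -0.0454  0.012 ]
stud [ 0.5125 -0.0441  0.016 ]
lidTL [0.6116 0.0401 0.1   ]
lidTR [ 0.6126 -0.1361  0.1   ]
knob [ 0.6317 -0.0634  0.11  ]
butt tri [ 0.5514 -0.1594  0.0279]
erlenmeyer [([0.549, -0.298, 0.03], 0.92)]
loupe [([0.39, 0.116, 0.02], 0.83)]
mortar [([0.71, -0.243, 0.04], 0.69)]
dropper [([0.746, -0.116, 0.05], 0.94)]
beaker [([0.724, -0.021, 0.05], 0.7)]
```

{"api": "step_arm", "payload": {
  "deltas": [
    {"slide": [0.06,-0.083,0],"dr": [0,0,0.035]},
    {"slide": [0.12,-0.4,0],"dr": [0,0,0.07]},
    {"slide": [0.3,-0.9,0],"dr": [0,0,0.1406]},
    {"slide": [0.3,-0.9,0],"dr": [0,0,0.1406]},
    {"slide": [0.3,-0.9,0],"dr": [0,0,0.1406]},
    {"slide": [0.3,-0.9,0],"dr": [0,0,0.1406]},
    {"slide": [0.3,-0.9,0],"dr": [0,0,0.1406]},
    {"slide": [0.3,-0.9,0],"dr": [0,0,0.1406]},
    {"slide": [0.3,-0.9,0],"dr": [0,0,0.1406]},
    {"slide": [0.3,-0.9,0],"dr": [0,0,0.1406]},
    {"slide": [0.3,-0.9,0],"dr": [0,0,0.1406]},
    {"slide": [0.3,-0.9,0],"dr": [0,0,0.1406]}
  ],
  "claw": 1
}}

```text
clock: 1.85
tcp_pos: [0.4286, 0.132, 0.2315]
eef_rot: [[-1.0, 0.005, 0.001], [0.005, 1.0, -0.002], [-0.001, -0.002, -1.0]]
ft_force: [-0.4, -0.5, -0.8]
width: 0.0
grasp_force: 0.0
```

{"api": "step_arm", "payload": {
  "deltas": [
    {"slide": [0.247,-0.654,0]},
    {"slide": [0.247,-0.654,0]},
    {"slide": [0.247,-0.654,0]},
    {"slide": [0.247,-0.654,0]},
    {"slide": [0.247,-0.654,0]},
    {"slide": [0.247,-0.654,0]},
    {"slide": [0.247,-0.654,0]},
    {"slide": [0.247,-0.654,0]},
    {"slide": [0.247,-0.654,0]},
    {"slide": [0.247,-0.654,-0.2]},
    {"slide": [0.247,-0.654,-0.3]},
    {"slide": [0.247,-0.654,-0.3]}
  ]
}}

```text
schema error: expected keys slide, dr
```

Run:
```python
from h import *
s=telemetry.read_state();print(s['clock'],s['tcp_pos'],np.degrees(0)+np.round(s['joint_positions'],0))
a=viewer.camera('wrist');C=cam('wrist')
for t in('tweezers_butt','case','hook_knob'):
    print(t,[(np.round(r['xy'],1).tolist(),round(r['p'],2)) for r in spot_in('wrist',t)[:2]])
for P in((.5518,-.1603,.031),(.515,-.136,.022),(.597,-.136,.022)):
    p=proj('wrist',P,C);print(p); cv2.drawMarker(a,tuple(int(round(x)) for x in p),(0,255,0),0,12,1)
cv2.imwrite('pics/w1.png',a)
```

```text
1.85 [0.42857626 0.13199772 0.23152901] [ -3.   7. -19. 117.   3.  57.  66.]
tweezers_butt [([106.3, 316.0], 0.9)]
case [([141.3, 327.5], 0.87)]
hook_knob []
[ 53.87008162 321.23980973]
[ 75.07742753 286.32521368]
[ 89.25741631 352.66156023]
```

View pics/w1.png

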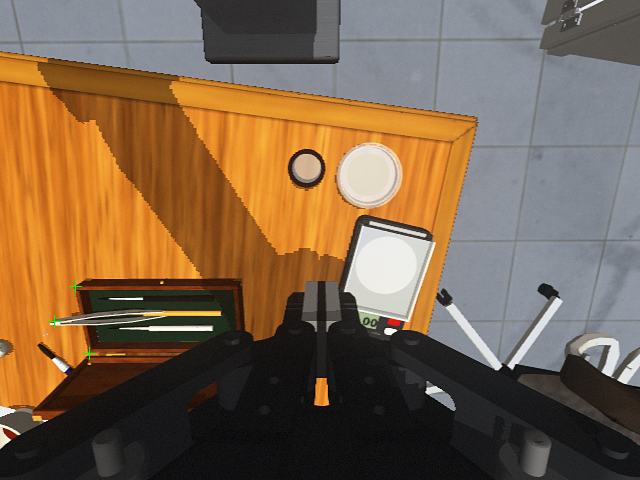

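The wrist view's calibration agrees: my markers land on the case's right corners (75,286), (89,353) and on the butt (54,321). The move was refused for lack of "dr", so I'm resending it.

{"api": "step_arm", "payload": {
  "deltas": [
    {"slide": [0.247,-0.654,0],"dr": [0,0,0]},
    {"slide": [0.247,-0.654,0],"dr": [0,0,0]},
    {"slide": [0.247,-0.654,0],"dr": [0,0,0]},
    {"slide": [0.247,-0.654,0],"dr": [0,0,0]},
    {"slide": [0.247,-0.654,0],"dr": [0,0,0]},
    {"slide": [0.247,-0.654,0],"dr": [0,0,0]},
    {"slide": [0.247,-0.654,0],"dr": [0,0,0]},
    {"slide": [0.247,-0.654,0],"dr": [0,0,0]},
    {"slide": [0.247,-0.654,0],"dr": [0,0,0]},
    {"slide": [0.247,-0.654,-0.2],"dr": [0,0,0]},
    {"slide": [0.247,-0.654,-0.3],"dr": [0,0,0]},
    {"slide": [0.247,-0.654,-0.3],"dr": [0,0,0]}
  ]
}}

```text
clock: 3.05
tcp_pos: [0.5526, -0.1872, 0.1056]
eef_rot: [[-1.0, -0.003, 0.003], [-0.003, 1.0, 0.001], [-0.003, 0.001, -1.0]]
ft_force: [0.3, 0.0, -0.1]
width: 0.001
grasp_force: 0.0
```

Run:
```python
from h import *
s=telemetry.read_state();print(s['clock'],s['tcp_pos'],s['eef_rot'])
a=viewer.camera('wrist');C=cam('wrist')
for t in('tweezers_butt','case','hook_knob'):
    r=spot_in('wrist',t)[:1];print(t,[(np.round(r['xy'],1).tolist(),round(r['p'],2),at_z('wrist',r['xy'],.031,C).round(4)) for r in r])
for P in((.5518,-.1603,.031),(.515,-.136,.022),(.597,-.136,.022),(.515,.04,.022)):
    p=proj('wrist',P,C);cv2.drawMarker(a,tuple(int(round(x)) for x in p),(0,255,0),0,12,1)
cv2.imwrite('pics/w2.png',a)
```

```text
3.05 [ 0.55258004 -0.18717742  0.10560944] [[-9.99991198e-01 -2.89130984e-03  3.04059521e-03]
 [-2.88930119e-03  9.99995605e-01  6.64795201e-04]
 [-3.04250398e-03  6.56004154e-04 -9.99995156e-01]]
tweezers_butt [([433.1, 247.6], 0.86, array([ 0.5421, -0.1152,  0.031 ]))]
case [([536.5, 280.6], 0.64, array([ 0.5638, -0.0477,  0.031 ]))]
hook_knob []
```

View pics/w2.png

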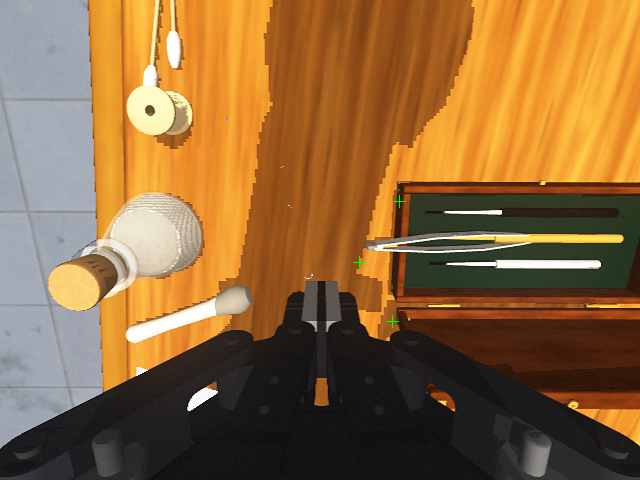

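The picture was taken while the arm was still settling: case corner at (400,182) but marker at (399,201), butt at (370,246). I'll measure again now it is still.

Run:
```python
from h import *
viewer.camera('wrist');viewer.camera('wrist')
C=cam('wrist');a=viewer.camera('wrist')
s=telemetry.read_state();print(s['clock'],s['tcp_pos'],s['qd'])
for t in('tweezers_butt',):
    r=spot_in('wrist',t)[:1];print(t,[(np.round(r['xy'],1).tolist(),round(r['p'],2)) for r in r])
for P in((.5518,-.1603,.031),(.515,-.136,.022),(.597,-.136,.022)):
    p=proj('wrist',P,C);print(p);cv2.drawMarker(a,tuple(int(round(x)) for x in p),(0,255,0),0,12,1)
cv2.imwrite('pics/w3.png',a[120:400,300:640])
```

```text
3.4 [ 0.55357953 -0.18909115  0.10972584] [ 3.22351283e-01 -5.47449416e-01  2.91727291e-01  3.03777541e-01
  4.73592569e-02 -2.50104833e-01 -1.80956097e-04]
tweezers_butt [([435.7, 241.5], 0.97)]
[364.40828626 242.5701689 ]
[402.43691635 184.30048346]
[394.74803523 299.64802033]
```

View pics/w3.png

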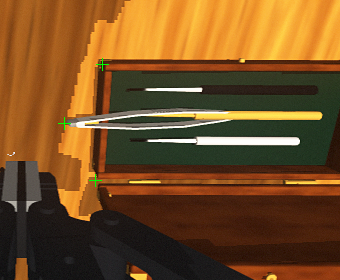

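Now the markers fit within about 2 px: corners (402,184) and (395,300), butt end near (371,244). I'll descend beside the butt.

{"api": "step_arm", "payload": {
  "deltas": [
    {"slide": [-0.004,0,-0.07],"dr": [0,0,0]},
    {"slide": [-0.004,0,-0.13],"dr": [0,0,0]},
    {"slide": [-0.004,0,-0.169],"dr": [0,0,0]},
    {"slide": [-0.004,0,-0.169],"dr": [0,0,0]},
    {"slide": [-0.004,0,-0.169],"dr": [0,0,0]},
    {"slide": [-0.004,0,-0.169],"dr": [0,0,0]}
  ]
}}

```text
clock: 3.95
tcp_pos: [0.5508, -0.1897, 0.0242]
eef_rot: [[-1.0, -0.001, 0.004], [-0.001, 1.0, -0.001], [-0.004, -0.001, -1.0]]
ft_force: [0.5, -0.1, -0.5]
width: 0.003
grasp_force: 0.0
```

{"api": "step_arm", "payload": {
  "deltas": [
    {"slide": [0.001,0.016,0.002],"dr": [0,0,0]},
    {"slide": [0.001,0.028,0.002],"dr": [0,0,0]},
    {"slide": [0.001,0.038,0.002],"dr": [0,0,0]},
    {"slide": [0.001,0.046,0.002],"dr": [0,0,0]},
    {"slide": [0.001,0.054,0.002],"dr": [0,0,0]},
    {"slide": [0.001,0.062,0.002],"dr": [0,0,0]},
    {"slide": [0.001,0.07,0.002],"dr": [0,0,0]},
    {"slide": [0.001,0.078,0.002],"dr": [0,0,0]},
    {"slide": [0.001,0.086,0.002],"dr": [0,0,0]},
    {"slide": [0.001,0.092,0.002],"dr": [0,0,0]},
    {"slide": [0.001,0.092,0.002],"dr": [0,0,0]},
    {"slide": [0.001,0.092,0.002],"dr": [0,0,0]}
  ]
}}

```text
clock: 4.95
tcp_pos: [0.5493, -0.1429, 0.0228]
eef_rot: [[-1.0, -0.001, -0.0], [-0.001, 1.0, 0.0], [0.0, 0.0, -1.0]]
ft_force: [1.1, -0.6, -0.2]
width: 0.004
grasp_force: 0.0
```

Run:
```python
from h import *
C=cam('wrist');a=viewer.camera('wrist');b=viewer.camera('top')
s=telemetry.read_state();print(s['clock'],s['tcp_pos'],s['ft_force'])
for P in((.515,-.136,.022),(.597,-.136,.022)):
    p=proj('wrist',P,C);print(p);cv2.drawMarker(a,tuple(int(round(x)) for x in p),(0,255,0),0,12,1)
b=cv2.resize(b[190:285,275:410],None,fx=4,fy=4)
c=cv2.resize(a[60:360,260:],(532,420));out=np.zeros((800,540,3),np.uint8);out[:380,:540]=b;out[380:,:532]=c
cv2.imwrite('pics/p4.png',out[:,:] if 0 else cv2.resize(out,(400,590)))
```

```text
5.05 [ 0.54927475 -0.14340591  0.02280242] [-1.05152141 -0.45039075  0.07977312]
[337.25595164 222.4145009 ]
[334.79035068 388.08093666]
```

View pics/p4.png

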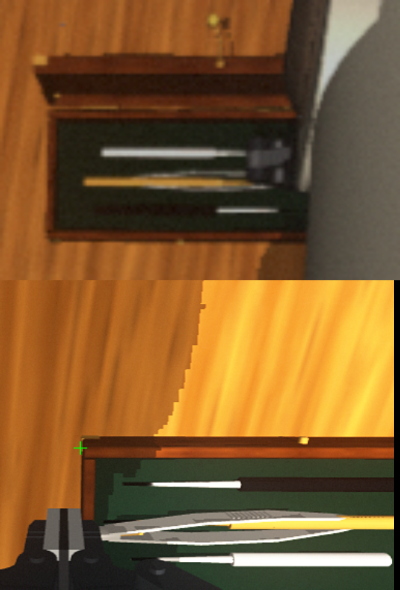

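The butt's end (about (102,532) in the composite) sits at the wall's inner edge (~95). I'll push a little more with a bit of lift, then raise and look.

{"api": "step_arm", "payload": {
  "deltas": [
    {"slide": [0.002,0.004,0.003],"dr": [0,0,0]},
    {"slide": [0.004,0.01,0.003],"dr": [0,0,0]},
    {"slide": [0.004,0.016,0.003],"dr": [0,0,0]},
    {"slide": [0.004,0.02,0.003],"dr": [0,0,0]},
    {"slide": [0.004,0.02,0.003],"dr": [0,0,0]},
    {"slide": [0.004,0.0,0.02],"dr": [0,0,0]},
    {"slide": [0.004,-0.02,0.08],"dr": [0,0,0]},
    {"slide": [0.004,-0.02,0.16],"dr": [0,0,0]},
    {"slide": [0.004,-0.02,0.2],"dr": [0,0,0]},
    {"slide": [0.004,-0.02,0.2],"dr": [0,0,0]}
  ]
}}

```text
clock: 5.88
tcp_pos: [0.5551, -0.1557, 0.1289]
eef_rot: [[-1.0, 0.001, 0.01], [0.001, 1.0, -0.003], [-0.01, -0.003, -1.0]]
ft_force: [0.1, -0.2, 0.6]
width: 0.002
grasp_force: 0.0
```

Run:
```python
from h import *
viewer.camera('wrist');viewer.camera('wrist')
C=cam('wrist');a=viewer.camera('wrist')
s=telemetry.read_state();print(s['clock'],s['tcp_pos'],s['ft_force'])
for t in('tweezers_butt','tweezers_tips'):
    r=spot_in('wrist',t)[:2];print(t,[(np.round(r['xy'],1).tolist(),round(r['p'],2),at_z('wrist',r['xy'],.014,C).round(4)) for r in r])
for P in((.515,-.136,.022),(.597,-.136,.022)):
    p=proj('wrist',P,C);print(p);cv2.drawMarker(a,tuple(int(round(x)) for x in p),(0,255,0),0,12,1)
cv2.imwrite('pics/p5.png',cv2.resize(a[100:360,240:],None,fx=1.5,fy=1.5))
```

```text
6.0333 [ 0.55096399 -0.15391548  0.12309455] [ 0.15309125 -0.28414046 -1.07552675]
tweezers_butt [([424.2, 235.5], 0.7, array([ 0.5547, -0.0779,  0.014 ]))]
tweezers_tips [([429.9, 231.6], 0.76, array([ 0.5517, -0.074 ,  0.014 ]))]
[347.84557313 183.31760385]
[345.52290932 292.35798078]
```

View pics/p5.png

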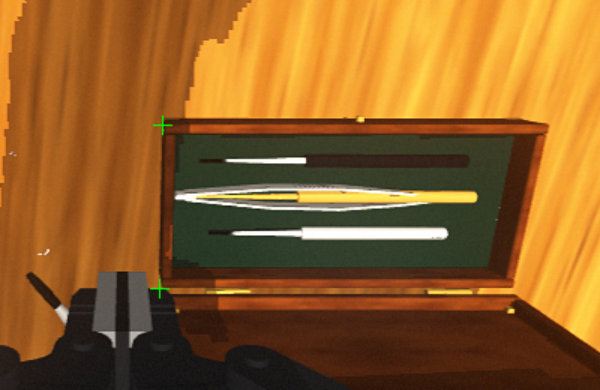

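The tweezers run from crop (174,196) to about (430,195), next to the wall's inner edge (172). I'll check whether their length fits a flat lie.

Run:
```python
from h import *
C=cam('wrist');px=lambda u,v:(240+u/1.5,100+v/1.5)
for z in(.009,.014,.022,.027):
    print(z,[at_z('wrist',px(*q),z,C).round(4).tolist()[:2] for q in((174,196),(430,196),(172,196),(162,196),(545,196),(528,196))])
```

```text
0.009 [[0.5491, -0.127], [0.5489, 0.0003], [0.5491, -0.128], [0.5491, -0.133], [0.5488, 0.0574], [0.5488, 0.049]]
0.014 [[0.5478, -0.1275], [0.5476, -0.0027], [0.5478, -0.1285], [0.5478, -0.1334], [0.5475, 0.0534], [0.5475, 0.0451]]
0.022 [[0.5456, -0.1284], [0.5455, -0.0075], [0.5456, -0.1293], [0.5456, -0.134], [0.5454, 0.0468], [0.5454, 0.0388]]
0.027 [[0.5443, -0.1289], [0.5441, -0.0105], [0.5443, -0.1298], [0.5443, -0.1344], [0.5441, 0.0427], [0.5441, 0.0349]]
```

{"api": "step_arm", "payload": {
  "deltas": [
    {"slide": [0,0,0.08],"dr": [0,0,0]},
    {"slide": [0.05,0.08,0.16],"dr": [0,0,0]},
    {"slide": [0.1,0.15,0.2],"dr": [0,0,0]},
    {"slide": [0.15,0.22,0.2],"dr": [0,0,0]},
    {"slide": [0.202,0.29,0.2],"dr": [0,0,0]},
    {"slide": [0.202,0.318,0.2],"dr": [0,0,0]},
    {"slide": [0.202,0.318,0.2],"dr": [0,0,0]},
    {"slide": [0.202,0.318,0.2],"dr": [0,0,0]},
    {"slide": [0.202,0.318,0.2],"dr": [0,0,0]}
  ]
}}

```text
clock: 6.88
tcp_pos: [0.6513, 0.0056, 0.2209]
eef_rot: [[-1.0, -0.002, -0.003], [-0.002, 1.0, -0.001], [0.003, -0.001, -1.0]]
ft_force: [0.2, -1.0, -0.7]
width: 0.002
grasp_force: 0.0
```

Run:
```python
from h import *
viewer.camera('wrist');C=cam('wrist');w=viewer.camera('wrist')
s=telemetry.read_state();print(s['clock'],s['tcp_pos'],s['ft_force'])
t=viewer.camera('top');b=viewer.camera('scene')
out=np.zeros((600,800,3),np.uint8)
out[:240,:]=cv2.resize(b[190:280,265:400],(800,533))[120:360]
out[240:,:480]=cv2.resize(w,(480,360)); out[240:480,480:]=cv2.resize(t[185:285,275:410],(320,240))
for P in((.515,-.136,.022),(.597,-.136,.022),(.630,.04,.0995)): print(proj('wrist',P,C)*.75+[0,240])
cv2.imwrite('pics/p6.png',out)
```

```text
6.9833 [0.65132466 0.00367758 0.22158398] [0.72507437 0.63953598 0.70781781]
[121.07594659 282.31022447]
[129.00109766 354.27084405]
[276.33685258 391.42394698]
```

View pics/p6.png

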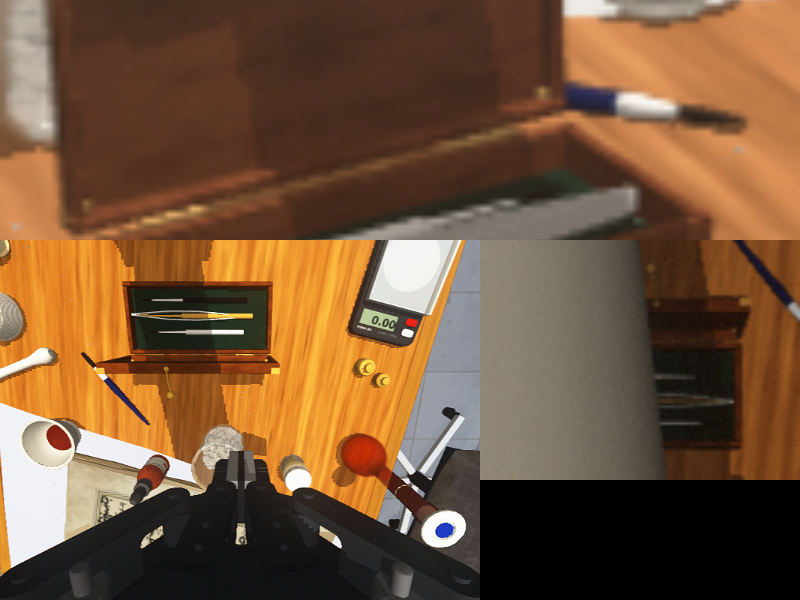

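The tweezers now lie inside: in the scene view the butt (~(630,195)) is below and inside the end wall, and the wrist and top views agree. Next I descend behind the lid at y≈0.004, clear of the hook and the beaker.

{"api": "step_arm", "payload": {
  "deltas": [
    {"slide": [0.004,0,-0.08],"dr": [0,0,0]},
    {"slide": [0.004,0,-0.16],"dr": [0,0,0]},
    {"slide": [0.004,0,-0.22],"dr": [0,0,0]},
    {"slide": [0.004,0,-0.27],"dr": [0,0,0]},
    {"slide": [0.004,0,-0.286],"dr": [0,0,0]},
    {"slide": [0.004,0,-0.286],"dr": [0,0,0]},
    {"slide": [-0.006,0,-0.286],"dr": [0,0,0]},
    {"slide": [-0.016,0,-0.286],"dr": [0,0,0]},
    {"slide": [-0.026,0,-0.286],"dr": [0,0,0]},
    {"slide": [-0.036,0,-0.286],"dr": [0,0,0]},
    {"slide": [-0.044,0,-0.286],"dr": [0,0,0]},
    {"slide": [-0.05,0,-0.286],"dr": [0,0,0]}
  ]
}}

```text
clock: 8.08
tcp_pos: [0.627, 0.0059, 0.0808]
eef_rot: [[-1.0, -0.001, 0.001], [-0.001, 1.0, -0.0], [-0.001, -0.0, -1.0]]
ft_force: [0.5, -0.6, -0.8]
width: 0.001
grasp_force: 0.0
```

{"api": "step_arm", "payload": {
  "deltas": [
    {"slide": [-0.006,0,0.004],"dr": [0,0,0]},
    {"slide": [-0.012,0,0.008],"dr": [0,0,0]},
    {"slide": [-0.018,0,0.012],"dr": [0,0,0]},
    {"slide": [-0.024,0,0.016],"dr": [0,0,0]},
    {"slide": [-0.03,0,0.02],"dr": [0,0,0]},
    {"slide": [-0.036,0,0.02],"dr": [0,0,0]},
    {"slide": [-0.042,0,0.02],"dr": [0,0,0]},
    {"slide": [-0.048,0,0.02],"dr": [0,0,0]},
    {"slide": [-0.055,0,0.019],"dr": [0,0,0]},
    {"slide": [-0.062,0,0.018],"dr": [0,0,0]},
    {"slide": [-0.069,0,0.016],"dr": [0,0,0]},
    {"slide": [-0.076,0,0.014],"dr": [0,0,0]}
  ]
}}

```text
clock: 9.08
tcp_pos: [0.5888, 0.0059, 0.0867]
eef_rot: [[-1.0, -0.001, -0.0], [-0.001, 1.0, 0.0], [0.0, 0.0, -1.0]]
ft_force: [-0.3, 0.2, 0.1]
width: -0.002
grasp_force: 0.3
```

```bash
cat >> h.py <<'E'
def lidpts(y,r=.083,off=0):
    for d in range(0,106,15):
        t=np.radians(d); yield d,np.array([.598-r*np.cos(t)+off*np.sin(t),y,.022+r*np.sin(t)+off*np.cos(t)])
E
python3 - <<'E'
from h import *
a=viewer.camera('scene')
for m in masks_of('scene','case_lid')[:2]:
    v,u=np.nonzero(m['region']);print(round(m['p'],2),u.min(),u.max(),v.min(),v.max(),[(c,v[u==c].min(),v[u==c].max()) for c in range(u.min()+3,u.max(),12)])
C=cam('scene')
for d,P in lidpts(.04): Q=P.copy();Q[1]=-.136;print(d,proj('scene',P,C).round(),proj('scene',Q,C).round())
w=viewer.camera('wrist')
for m in masks_of('wrist','case_lid')[:1]:
    v,u=np.nonzero(m['region']);print('w',round(m['p'],2),u.min(),u.max(),v.min(),v.max())
C=cam('wrist')
for d,P in lidpts(.04,off=.011): Q=P.copy();Q[1]=-.136;print(d,proj('wrist',P,C).round(),proj('wrist',Q,C).round())
E
```

```text
0.83 275 370 190 249 [(278, np.int64(231), np.int64(249)), (290, np.int64(213), np.int64(246)), (302, np.int64(209), np.int64(243)), (314, np.int64(208), np.int64(240)), (326, np.int64(205), np.int64(237)), (338, np.int64(202), np.int64(234)), (350, np.int64(200), np.int64(231)), (362, np.int64(196), np.int64(224))]
0.56 226 270 319 352 [(229, np.int64(328), np.int64(345)), (241, np.int64(321), np.int64(352)), (253, np.int64(320), np.int64(351)), (265, np.int64(323), np.int64(344))]
0 [298. 270.] [385. 246.]
15 [297. 258.] [384. 235.]
30 [294. 245.] [382. 223.]
45 [290. 233.] [378. 212.]
60 [286. 222.] [373. 202.]
75 [280. 214.] [367. 194.]
90 [275. 208.] [361. 189.]
105 [270. 205.] [355. 187.]
w 0.69 0 413 249 340
0 [385. 127.] [ 54. 126.]
15 [392. 138.] [ 24. 137.]
30 [399. 164.] [ -5. 164.]
45 [405. 206.] [-29. 205.]
60 [408. 259.] [-42. 259.]
75 [408. 315.] [-42. 314.]
90 [404. 363.] [-27. 363.]
105 [398. 397.] [ -2. 396.]
```

The mask puts the lid's corners at about (287,214) and (370,194), so it stands at roughly 65°. I'll follow the arc down.

{"api": "step_arm", "payload": {
  "deltas": [
    {"slide": [-0.006,0,-0.003],"dr": [0,0,0]},
    {"slide": [-0.012,0,-0.006],"dr": [0,0,0]},
    {"slide": [-0.018,0,-0.009],"dr": [0,0,0]},
    {"slide": [-0.025,0,-0.012],"dr": [0,0,0]},
    {"slide": [-0.031,0,-0.015],"dr": [0,0,0]},
    {"slide": [-0.037,0,-0.019],"dr": [0,0,0]},
    {"slide": [-0.042,0,-0.023],"dr": [0,0,0]},
    {"slide": [-0.047,0,-0.028],"dr": [0,0,0]},
    {"slide": [-0.052,0,-0.033],"dr": [0,0,0]},
    {"slide": [-0.058,0,-0.038],"dr": [0,0,0]},
    {"slide": [-0.063,0,-0.043],"dr": [0,0,0]},
    {"slide": [-0.063,0,-0.043],"dr": [0,0,0]}
  ]
}}

```text
clock: 10.28
tcp_pos: [0.5566, 0.0059, 0.0646]
eef_rot: [[-1.0, -0.001, -0.002], [-0.001, 1.0, -0.0], [0.002, -0.0, -1.0]]
ft_force: [-0.2, -0.2, -0.2]
width: -0.0
grasp_force: 0.0
```

{"api": "step_arm", "payload": {
  "deltas": [
    {"slide": [-0.004,0,-0.006],"dr": [0,0,0]},
    {"slide": [-0.008,0,-0.012],"dr": [0,0,0]},
    {"slide": [-0.012,0,-0.018],"dr": [0,0,0]},
    {"slide": [-0.016,0,-0.024],"dr": [0,0,0]},
    {"slide": [-0.018,0,-0.03],"dr": [0,0,0]},
    {"slide": [-0.021,0,-0.036],"dr": [0,0,0]},
    {"slide": [-0.023,0,-0.042],"dr": [0,0,0]},
    {"slide": [-0.025,0,-0.048],"dr": [0,0,0]},
    {"slide": [-0.027,0,-0.053],"dr": [0,0,0]},
    {"slide": [-0.028,0,-0.057],"dr": [0,0,0]}
  ]
}}

```text
clock: 11.12
tcp_pos: [0.5435, 0.0058, 0.0364]
eef_rot: [[-1.0, -0.001, -0.0], [-0.001, 1.0, -0.0], [0.0, -0.0, -1.0]]
ft_force: [-0.5, -0.6, -0.0]
width: -0.003
grasp_force: 0.0
```

{"api": "step_arm", "payload": {
  "deltas": [
    {"slide": [0,0,-0.003],"dr": [0,0,0]},
    {"slide": [0,0,-0.006],"dr": [0,0,0]},
    {"slide": [0,0,-0.009],"dr": [0,0,0]},
    {"slide": [0,0,-0.01],"dr": [0,0,0]},
    {"slide": [0,0,-0.01],"dr": [0,0,0]},
    {"slide": [0,0,-0.01],"dr": [0,0,0]}
  ]
}}

```text
clock: 11.62
tcp_pos: [0.544, 0.0059, 0.033]
eef_rot: [[-1.0, -0.001, 0.0], [-0.001, 1.0, -0.0], [-0.0, -0.0, -1.0]]
ft_force: [-3.5, -0.2, 10.9]
width: 0.001
grasp_force: 5.5
```

Run:
```python
from h import *
s=telemetry.read_state();print(s['clock'],s['tcp_pos'],s['ft_force'])
a=viewer.camera('scene')
for n in('case_lid','hook_knob','case'):
  for m in masks_of('scene',n)[:2]:
    v,u=np.nonzero(m['region']);print(n,round(m['p'],2),np.round(m['xy']),u.min(),u.max(),v.min(),v.max(),[(c,v[u==c].min(),v[u==c].max()) for c in range(u.min()+3,u.max(),15)])
C=cam('scene')
for P in((.515,.04,.033),(.515,-.136,.033),(.597,.04,.033),(.515,.04,0),(.506,-.064,.0516)): print(proj('scene',P,C).round())
```

```text
11.6167 [0.54396817 0.00592599 0.03296492] [-3.45219829 -0.16100454 10.8783664 ]
case_lid 0.57 [335. 246.] 278 384 226 267 [(281, np.int64(245), np.int64(254)), (296, np.int64(242), np.int64(266)), (311, np.int64(254), np.int64(265)), (326, np.int64(234), np.int64(261)), (341, np.int64(230), np.int64(257)), (356, np.int64(227), np.int64(253)), (371, np.int64(232), np.int64(249))]
case_lid 0.51 [212. 300.] 182 243 275 333 [(185, np.int64(281), np.int64(308)), (200, np.int64(279), np.int64(331)), (215, np.int64(276), np.int64(329)), (230, np.int64(276), np.int64(325))]
hook_knob 0.66 [443. 215.] 428 458 184 235 [(431, np.int64(217), np.int64(231)), (446, np.int64(184), np.int64(235))]
hook_knob 0.46 [246. 335.] 225 272 320 352 [(228, np.int64(327), np.int64(345)), (243, np.int64(320), np.int64(352)), (258, np.int64(320), np.int64(351))]
case 0.85 [332. 251.] 278 384 225 280 [(281, np.int64(245), np.int64(264)), (296, np.int64(242), np.int64(278)), (311, np.int64(255), np.int64(277)), (326, np.int64(234), np.int64(274)), (341, np.int64(230), np.int64(269)), (356, np.int64(227), np.int64(265)), (371, np.int64(232), np.int64(260))]
[298. 264.]
[385. 240.]
[277. 246.]
[299. 281.]
[354. 242.]
```

The lid is shut: contact at z = 33 mm with 11 N, and the case mask sits where it was. Now I go to the left of the raised knob, in front of the lid.

{"api": "step_arm", "payload": {
  "deltas": [
    {"slide": [0,0,0.02],"dr": [0,0,0]},
    {"slide": [0,0,0.08],"dr": [0,0,0]},
    {"slide": [-0.02,-0.03,0.15],"dr": [0,0,0]},
    {"slide": [-0.05,-0.1,0.16],"dr": [0,0,0]},
    {"slide": [-0.08,-0.17,0.16],"dr": [0,0,0]},
    {"slide": [-0.096,-0.202,0.16],"dr": [0,0,0]},
    {"slide": [-0.096,-0.202,0.16],"dr": [0,0,0]},
    {"slide": [-0.096,-0.202,0.16],"dr": [0,0,0]},
    {"slide": [-0.096,-0.202,0.16],"dr": [0,0,0]},
    {"slide": [-0.096,-0.202,0.16],"dr": [0,0,0]}
  ]
}}

```text
clock: 12.65
tcp_pos: [0.4966, -0.0935, 0.1119]
eef_rot: [[-1.0, -0.003, 0.001], [-0.003, 1.0, 0.001], [-0.001, 0.001, -1.0]]
ft_force: [0.0, 0.6, -1.6]
width: 0.0
grasp_force: 0.0
```

Run:
```python
from h import *
viewer.camera('wrist');C=cam('wrist');a=viewer.camera('wrist')
s=telemetry.read_state();print(s['clock'],s['tcp_pos'],s['ft_force'])
for m in masks_of('wrist','hook_knob')[:2]: print(np.round(m['xy']),round(m['p'],2),at_z('wrist',m['xy'],.0516,C).round(4))
for P in((.507,-.064,.0516),(.515,.04,.033),(.515,-.136,.033),(.514,-.068,.028)):
    p=proj('wrist',P,C);print(p.round());cv2.drawMarker(a,tuple(int(round(x)) for x in p),(0,255,0),0,8,1)
cv2.imwrite('pics/w7.png',a); 
b=viewer.camera('scene')
o=np.zeros((600,640,3),np.uint8);o[:420]=a[:420];o[420:,:270]=cv2.resize(b[205:285,265:400],(270,160))[:180] if 0 else cv2.resize(b[195:285,265:400],(270,180))
cv2.imwrite('pics/p7.png',o)
```

```text
12.75 [ 0.49636964 -0.0935614   0.11174751] [ 0.40363449 -0.32966282  0.01565722]
[372. 269.] 0.56 [ 0.5061 -0.0622  0.0516]
[369. 271.]
[520. 272.]
[257. 271.]
[358. 268.]
```

View pics/p7.png

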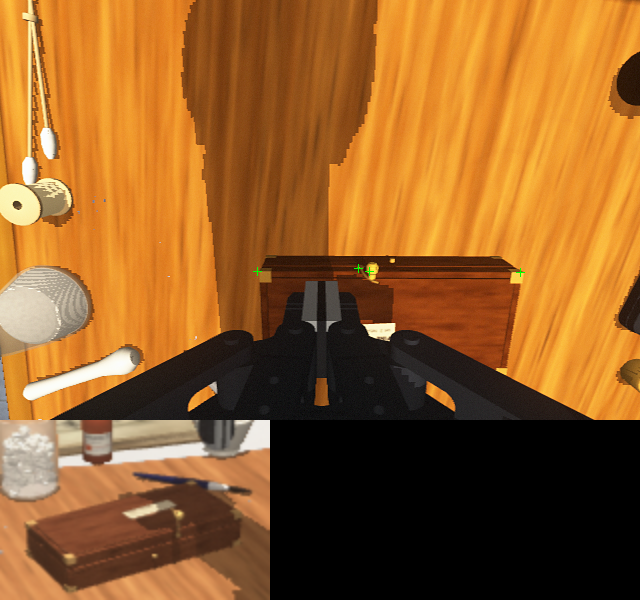

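The final picture shows the case shut with its lid corners on my markers (257,271) and (520,272), and the raised knob at (372,269), as expected. I'll descend and push it sideways.

{"api": "step_arm", "payload": {
  "deltas": [
    {"slide": [0,0,-0.06],"dr": [0,0,0]},
    {"slide": [0,0,-0.12],"dr": [0,0,0]},
    {"slide": [0,0,-0.142],"dr": [0,0,0]},
    {"slide": [0,0,-0.142],"dr": [0,0,0]},
    {"slide": [0,0.008,-0.142],"dr": [0,0,0]},
    {"slide": [0,0.016,-0.142],"dr": [0,0,0]},
    {"slide": [0,0.024,-0.142],"dr": [0,0,0]},
    {"slide": [0,0.032,-0.142],"dr": [0,0,0]},
    {"slide": [0,0.04,-0.142],"dr": [0,0,0]},
    {"slide": [0,0.048,-0.142],"dr": [0,0,0]},
    {"slide": [0,0.054,-0.142],"dr": [0,0,0]},
    {"slide": [0,0.054,-0.142],"dr": [0,0,0]}
  ]
}}

```text
clock: 13.85
tcp_pos: [0.4958, -0.0671, 0.041]
eef_rot: [[-1.0, -0.002, 0.0], [-0.002, 1.0, 0.0], [-0.0, 0.0, -1.0]]
ft_force: [-0.0, -0.4, -0.1]
width: -0.002
grasp_force: 0.0
```

```bash
cat >> h.py <<'E'
def knob():
    for cn in('wrist','scene','top'):
        viewer.camera(cn);C=cam(cn);a=viewer.camera(cn)
        for m in masks_of(cn,'hook_knob')[:2]: print(cn,np.round(m['xy'],1),round(m['p'],2))
        print({d:proj(cn,(.507,-.068+.024*np.cos(np.radians(d)),.028+.024*np.sin(np.radians(d))),C).round().tolist() for d in(80,60,40,20,0,-20)})
        x,y=proj(cn,(.507,-.05,.035),C).astype(int); c=a[max(y-30,0):y+30,max(x-40,0):x+40]
        h=cv2.cvtColor(c,cv2.COLOR_BGR2HSV); k=cv2.inRange(h,(18,90,120),(35,255,255))
        n,_,st,ce=cv2.connectedComponentsWithStats(k)
        print(' yellow',[(int(st[i,4]),(ce[i]+[max(x-40,0),max(y-30,0)]).round(1).tolist()) for i in range(1,n) if st[i,4]>3])
    s=telemetry.read_state();print(s['clock'],s['tcp_pos'],s['ft_force'])
E
python3 -c "from h import *;knob()"
```

```text
wrist [362.3 318.3] 0.54
{80: [329.0, 334.0], 60: [347.0, 330.0], 40: [361.0, 324.0], 20: [368.0, 316.0], 0: [369.0, 308.0], -20: [364.0, 300.0]}
 yellow [(5, [338.8, 285.2]), (90, [393.0, 288.6]), (17, [368.4, 307.4]), (28, [362.8, 322.0])]
{80: [353.0, 242.0], 60: [350.0, 244.0], 40: [346.0, 248.0], 20: [344.0, 252.0], 0: [344.0, 257.0], -20: [344.0, 261.0]}
 yellow [(13, [348.3, 245.7])]
top [295.9 252.1] 0.49
{80: [346.0, 273.0], 60: [342.0, 273.0], 40: [338.0, 273.0], 20: [336.0, 273.0], 0: [335.0, 274.0], -20: [336.0, 274.0]}
 yellow []
14.3 [ 0.49573514 -0.06829579  0.04074458] [-0.38090711  0.66130123  0.25970756]
```

The knob is now about 40° above horizontal: wrist (362,320), scene (348,246). I'll back off, lift over it and press down.

{"api": "step_arm", "payload": {
  "deltas": [
    {"slide": [0,-0.008,0],"dr": [0,0,0]},
    {"slide": [0.002,-0.008,0.02],"dr": [0,0,0]},
    {"slide": [0.002,-0.006,0.04],"dr": [0,0,0]},
    {"slide": [0.002,0.0,0.044],"dr": [0,0,0]},
    {"slide": [0.002,0.02,0.044],"dr": [0,0,0]},
    {"slide": [0.002,0.046,0.044],"dr": [0,0,0]},
    {"slide": [0.002,0.046,0.044],"dr": [0,0,0]},
    {"slide": [0.002,0.046,0.034],"dr": [0,0,0]},
    {"slide": [0.002,0.046,0.024],"dr": [0,0,0]},
    {"slide": [0.002,0.046,0.016],"dr": [0,0,0]},
    {"slide": [0.002,0.046,0.008],"dr": [0,0,0]},
    {"slide": [0.002,0.046,0.0],"dr": [0,0,0]}
  ]
}}

```text
clock: 15.3
tcp_pos: [0.4968, -0.0453, 0.0402]
eef_rot: [[-1.0, -0.001, -0.0], [-0.001, 1.0, 0.0], [0.0, 0.0, -1.0]]
ft_force: [-0.2, 0.6, 1.2]
width: -0.004
grasp_force: 0.5
```

{"api": "step_arm", "payload": {
  "deltas": [
    {"slide": [0,0,-0.006],"dr": [0,0,0]},
    {"slide": [0,0,-0.012],"dr": [0,0,0]},
    {"slide": [0,0,-0.018],"dr": [0,0,0]},
    {"slide": [0,0,-0.024],"dr": [0,0,0]},
    {"slide": [0,0,-0.029],"dr": [0,0,0]},
    {"slide": [0,0,-0.033],"dr": [0,0,0]},
    {"slide": [0,0,-0.035],"dr": [0,0,0]},
    {"slide": [0,0,-0.035],"dr": [0,0,0]}
  ]
}}

```text
clock: 15.97
tcp_pos: [0.4967, -0.0453, 0.0233]
eef_rot: [[-1.0, -0.001, -0.0], [-0.001, 1.0, -0.0], [0.0, -0.0, -1.0]]
ft_force: [-0.7, -0.5, 2.7]
width: -0.001
grasp_force: 0.9
```

```bash
python3 -c "from h import *;knob()"
```

```text
{80: [271.0, 356.0], 60: [293.0, 352.0], 40: [310.0, 344.0], 20: [320.0, 334.0], 0: [324.0, 324.0], -20: [320.0, 315.0]}
 yellow []
{80: [353.0, 242.0], 60: [350.0, 244.0], 40: [346.0, 248.0], 20: [344.0, 252.0], 0: [344.0, 257.0], -20: [344.0, 261.0]}
 yellow []
{80: [346.0, 273.0], 60: [342.0, 273.0], 40: [338.0, 273.0], 20: [336.0, 273.0], 0: [335.0, 274.0], -20: [336.0, 274.0]}
 yellow []
16.4167 [ 0.49680728 -0.04519371  0.02337208] [-0.82043677 -0.24914166  0.93105842]
```

{"api": "step_arm", "payload": {
  "deltas": [
    {"slide": [0,0,-0.002],"dr": [0,0,0]},
    {"slide": [0,0,-0.004],"dr": [0,0,0]},
    {"slide": [0,0,-0.006],"dr": [0,0,0]},
    {"slide": [0,0,-0.006],"dr": [0,0,0]},
    {"slide": [0,0,-0.006],"dr": [0,0,0]}
  ]
}}

```text
clock: 16.83
tcp_pos: [0.4971, -0.0452, 0.0219]
eef_rot: [[-1.0, -0.001, 0.001], [-0.001, 1.0, -0.0], [-0.001, -0.0, -1.0]]
ft_force: [-5.7, -0.3, 19.1]
width: -0.003
grasp_force: 9.7
```

Hard stop at 19 N, so the hook is seated. I'll lift straight up, retreat and check.

{"api": "step_arm", "payload": {
  "deltas": [
    {"slide": [0,0,0.01],"dr": [0,0,0]},
    {"slide": [-0.01,0,0.05],"dr": [0,0,0]},
    {"slide": [-0.04,0,0.12],"dr": [0,0,0]},
    {"slide": [-0.08,-0.06,0.2],"dr": [0,0,0]},
    {"slide": [-0.12,-0.12,0.26],"dr": [0,0,0]},
    {"slide": [-0.12,-0.12,0.3],"dr": [0,0,0]},
    {"slide": [-0.12,-0.12,0.3],"dr": [0,0,0]},
    {"slide": [-0.12,-0.12,0.3],"dr": [0,0,0]},
    {"slide": [-0.12,-0.12,0.3],"dr": [0,0,0]},
    {"slide": [-0.12,-0.12,0.3],"dr": [0,0,0]}
  ]
}}

```text
clock: 17.67
tcp_pos: [0.4363, -0.1041, 0.1693]
eef_rot: [[-1.0, -0.002, -0.002], [-0.002, 1.0, 0.001], [0.002, 0.001, -1.0]]
ft_force: [-0.1, 0.3, -0.2]
width: 0.003
grasp_force: 0.0
```

Run:
```python
from h import *
knob()
C=cam('scene')
for m in masks_of('scene','case')[:1]:
    v,u=np.nonzero(m['region']);print(round(m['p'],2),u.min(),u.max(),v.min(),v.max())
print([proj('scene',P,C).round().tolist() for P in((.597,.04,.033),(.515,-.136,.033),(.597,-.136,.033),(.515,.04,0))])
```

```text
wrist [389.1 296.5] 0.6
wrist [431.9 323.4] 0.17
{80: [370.0, 315.0], 60: [379.0, 313.0], 40: [386.0, 310.0], 20: [389.0, 306.0], 0: [389.0, 302.0], -20: [386.0, 298.0]}
 yellow [(90, [418.6, 286.5]), (107, [383.7, 300.2])]
{80: [353.0, 242.0], 60: [350.0, 244.0], 40: [346.0, 248.0], 20: [344.0, 252.0], 0: [344.0, 257.0], -20: [344.0, 261.0]}
 yellow [(16, [344.2, 260.9])]
{80: [346.0, 273.0], 60: [342.0, 273.0], 40: [338.0, 273.0], 20: [336.0, 273.0], 0: [335.0, 274.0], -20: [336.0, 274.0]}
 yellow [(5, [348.2, 243.2]), (4, [347.5, 246.0]), (5, [338.0, 249.0]), (13, [336.0, 275.2])]
18.1167 [ 0.43675714 -0.1049615   0.17005644] [-0.23705859  0.43798761 -0.01235929]
0.92 277 385 225 280
[[277.0, 246.0], [385.0, 240.0], [361.0, 225.0], [299.0, 281.0]]
```

The knob shows at scene (344,261), exactly the seated position. The shut case's outline matches its original pose, and the robot is clear.

```bash
python3 -c "from h import *;print(ticket.finish_job())"
```

```text
the job is handed in; nothing more can be done
None
```

I pushed the tweezers flat into the case, shut the lid and seated the brass hook, with no sign that the case moved, then handed the job in at about 18 s; no verdict came back.

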